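# Sort twin adhesive cartridges by heft and start the warmer

## Robot

A 7-joint arm with a two-finger parallel gripper is mounted at the origin on the work surface. World frame = base frame: x ahead of the robot, y to its left, z up, the work surface at z = 0. Lengths are in m, angles in rad, forces in N, time in s.
With the tool pointing down it reaches from about 0.4 to 0.925 m from the base axis. Payload 4.1 kg.
Tool frame: the origin (TCP) lies at the very end of the fingers, on their centre line; the grasp point (between the pads) lies 19 mm behind it (env.grip_depth is the distance from the TCP to the grasp point, in m); z points along the fingers, y is the line along which they close (so a half turn about z gives the same grasp; the last joint's range is limited). The gripper opens to 85 mm and grips with 20 to 120 N. Pads are 22 mm wide; open, the fingers measure 114 mm over their backs; the gripper's body (76 mm by 85 mm) begins 54 mm behind the grasp point. The pads swing forward as they close: fully open they stand 13 mm farther back than shut.
Start: joints at [-1.352, 0.398, 0.045, 1.537, -0.019, 1.207, -0.051], TCP at [0.203, 0.617, 0.231] pointing down, gripper open.
Joint ranges: [-2.82, 2.82], [-0.49, 2.23], [-1.37, 1.46], [0, 2.46], [-1.36, 4.5], [0.23, 2], [-2.94, 2.94]. Speed limits (rad/s): [2.57, 2.57, 3.14, 3.14, 3.14, 3.14, 3.14].

## Interface

Orientations are given as a unit quaternion [w, x, y, z].
In Python, from station import get_obs, optics, workorder, models, env gives the robot as it stands.
- The arm moves only by the tool jog_arm, never from a script. Its argument "rows" is one flat list of numbers, 7 for each row, row after row: the opening, from 0 (shut) to 1 (fully open), then the shift along the world's x, y, z in units of 0.4 m (1.0 is 0.4 m), then the turn, a rotation vector about the world's x, y, z in units of pi/2 rad (1.0 is pi/2 rad). A call has 1 to 12 rows; each row is the pose to reach, as a shift and turn from the pose commanded when the call began; what a row does not reach only later rows make up. A row lasts 1/8 s, in which the tool goes at most 62.5 mm and 10.7 degrees, less where a joint would pass 70% of its speed; a pose out of reach is approached as far as the arm can. A call with a number of a shift or a turn outside -1 to 1 is refused whole. A call with a gripper value outside its range is refused whole. The fingers move at their own pace and stop on an object; "newtons" is the grip in N (left out, the last holds). Time passes only in rows, so rows that repeat a pose let the fingers close. It gives the time, the measured TCP pose, the force, the opening and the grip force at its end, in the units of the state.
- get_obs(): the state, without advancing time (a new reading comes with each control period).
- optics.camera(name): name is "scene" or "top"; returns a dict with "frame" (384x512x3 uint8, red, green, blue), "vertical_fov" (degrees; the focal length in pixels is half the picture's height over the tangent of half this angle, whatever the lens; pixels are square), "cx", "cy" (the principal point, pixels), "distortion" ([k1, k2, p1, p2, k3] as OpenCV has them; the pictures are not rectified), "eye" and "rotation" of the camera in the world. Camera axes: x right, y up, looking along -z (the intrinsics and any distortion apply to the point x, -y, -z); pixel columns grow to the right and rows downward; lengths in m; the calibration is good to about 2 mm. A picture is of the moment at which its call begins. There is no depth.
- workorder.sign_off(): hands the job in; it is judged then, once.
Trained networks look in a picture, given as the dict that the camera call returned (one of the last four; its "shot" number tells which), for a name from the list of things; names that differ only in an ending like _2 or _b are one class to them, and where a whole thing is asked for, a point or a joint stands for the part that bears it (a point fixed in the world has none). Each returns a list of dicts, best first, with "conf" (0 to 1); they miss things now and then, are a little off and sometimes report something else, mostly with a low value. They report only what shows in the picture. A call takes as long as a camera call.
- models.trace(picture, target): "mask" (384x512 bool, what is visible of it) and "box" ([centre column, centre row, width, height] as shares, 0 to 1, of the picture: columns of its width, rows of its height, round what is visible of it).
- models.pinpoint(picture, target): "position" ([column, row] as shares, 0 to 1, of the picture: columns of its width, rows of its height: a listed point, or the origin of a listed thing).
The state is a dict: "time_s": time; "joint_positions": joint angles; "joint_vel": joint speeds; "effort": joint torques, N m; "ee_pos": TCP position; "orientation": TCP orientation; "contact_force": force on the tool from outside, world axes, zero at the start; "ft_torque": the same for the moment, N m; "finger_gap": opening from 0.0 (shut) to 1.0 (fully open); "gripper_force": force on a finger pad.
Only numpy, scipy, OpenCV 4.12 (cv2) and the standard library are available. Lean on these libraries where they do the work, as an engineer would, in place of code of your own. Each camera call takes 0.05 s, during which the arm holds its last target. There are 200 camera calls.

## Task

Restock the cartridge warmer: push the old cartridge out of the yellow cradle by pressing the red ejector paddle until you feel its end stop, then feel by lifting which of all the cartridges (the ejected one too) are full and which are spent. Lay the full ones flat side by side on the warmer's plate and put the spent ones in the green crate; only when all are sorted, turn the warmer's dial until its pointer stands at the red tab. Do not ram the ejector (40 N at most) and leave the other things on the bench alone.

Things in the scene. Friction and masses are not known exactly. Their poses are not given: they have to be found in the camera images.
- cart_a: twin adhesive cartridge lying on its flat side: white double barrel with an orange band, grey ends and a short black nozzle; 130 mm long (x, nozzle at +x), 48 mm wide (y), 26 mm high. Origin: centre of the underside. Full ones weigh about 0.35 to 0.48 kg, spent ones about 0.1 kg; nothing to be seen outside tells which is which.
- cart_b: twin adhesive cartridge lying on its flat side: white double barrel with an orange band, grey ends and a short black nozzle; 130 mm long (x, nozzle at +x), 48 mm wide (y), 26 mm high. Origin: centre of the underside. Full ones weigh about 0.35 to 0.48 kg, spent ones about 0.1 kg; nothing to be seen outside tells which is which.
- cart_c: twin adhesive cartridge lying on its flat side: white double barrel with an orange band, grey ends and a short black nozzle; starts inside the yellow cradle; 130 mm long (x, nozzle at +x), 48 mm wide (y), 26 mm high. Origin: centre of the underside. Full ones weigh about 0.35 to 0.48 kg, spent ones about 0.1 kg; nothing to be seen outside tells which is which.
- cart_d: twin adhesive cartridge lying on its flat side: white double barrel with an orange band, grey ends and a short black nozzle; may be absent; 130 mm long (x, nozzle at +x), 48 mm wide (y), 26 mm high. Origin: centre of the underside. Full ones weigh about 0.35 to 0.48 kg, spent ones about 0.1 kg; nothing to be seen outside tells which is which.
- cart_e: twin adhesive cartridge lying on its flat side: white double barrel with an orange band, grey ends and a short black nozzle; may be absent; 130 mm long (x, nozzle at +x), 48 mm wide (y), 26 mm high. Origin: centre of the underside. Full ones weigh about 0.35 to 0.48 kg, spent ones about 0.1 kg; nothing to be seen outside tells which is which.
- cradle: yellow hood fixed on the bench, a straight tunnel along its y: inside 54 mm wide, 34 mm high, roof top at 40 mm, hood from y = -65 to +65 mm about its origin (centre, on the bench top). The bench is its floor. The -y end carries the ejector, the +y end is open: the cartridge inside comes out there.
- ejector (a joint): spring-return slide of the cradle (m): 0 at rest, grows as its red paddle is pushed along the cradle's +y; hard end stop at 0.100. About 1 N to start and 5 N at the end, plus the cartridge's friction. At 0.100 the cartridge sticks out of the hood by 100 of its 130 mm; the slide springs back when let go.
- paddle (a point): centre of the pushing face of the red upright paddle (50 mm wide along the cradle's x, 10 mm thick, from 8 to 70 mm above the bench); this point is on the -y face, 55 mm above the bench, and moves with the slide. Push it from the -y side towards the cradle's +y.
- warmer: cartridge warmer, a low grey appliance with a bright heated plate and a blue panel with the dial behind it; origin on the bench under the plate's centre; the panel lies at +x.
- plate_centre (a point): centre of the top face of the heated plate, 30 mm above the bench; the plate measures 170 mm (warmer x) by 250 mm (warmer y), no rim; three lanes along x at y = -75, 0, +75 mm. The blue panel begins 90 mm from here along +x and stands 10 mm higher than the plate.
- dial (a joint): thermostat dial (rad), 0 to 4.2, grows clockwise seen from above; stays where it is left.
- dial_grip (a point): on the dial's vertical axis at the height to grip; the black grip bar is 48 mm long (towards the pointer and away from it), 16 mm thick and reaches 12 mm above this point and 20 mm below.
- dial_pointer (a point): point 42 mm from the dial's axis in line with its white pointer; turns with the dial.
- red_mark (a point): point 42 mm from the dial's axis at the red tab on the white scale.
- crate: green plastic crate for spent cartridges, fixed, 200 mm (x) x 220 mm (y) x 60 mm high, wall 5 mm, open above; origin under its centre.
- crate_in (a point): centre of the crate's inner floor, 5 mm above the bench.
- screwdriver: screwdriver with orange handle, about 200 mm long, lying; a bystander, leave alone
- tape: yellow tape measure, 70 x 36 x 62 mm; a bystander, leave alone; origin at its underside
- suction: green suction cup lifter, 110 mm across, 85 mm high; a bystander, leave alone; origin at its underside
- cleaner: clear bottle of glass cleaner, 70 mm across, 190 mm high; a bystander, leave alone; origin at its underside
- glue: yellow glue bottle, 56 mm across, 150 mm high; a bystander, leave alone; origin at its underside
- packers: stack of coloured plastic packers, 100 x 30 x 24 mm; a bystander, leave alone; origin at its underside

How it is judged:
By the outcome, as a careful person would: the job done as asked, in the order asked, and still so for the second after the job is handed in, with the robot touching nothing.
Of cart_d, cart_e only 1 to 2 are there at a start; the rules pass over those that are not, and their reading is None.
At some moment in a run one of cart_d, cart_e may be knocked a few centimetres aside while the robot is not near it.
Once in a run the grip may slacken for a moment while it holds something.
It also fails if it takes over 210 s, if anything falls off the work surface, if the arm or the gripper's body presses on something with over 40 N, if the wrist force passes 120 N, or if a joint passes its speed limit or range.

## Working session

There is one attempt and no reset: what is moved stays moved. The work goes in short steps, Python scripts to look and compute and a tool call to move; the robot and the scene stay as the last step left them, time stands still between calls to the robot, and variables do not carry over. Pictures are saved under pics/ and viewed, at most 14 in all, crops included, and the job is handed in when it is done.

Besides the shell and the picture viewer there is one more tool, called after "Request:" by a JSON object that holds its "op" and its "data", one argument or row to a line. jog_arm: Moves the arm, as the interface text tells. Its arguments: {"type":"object","properties":{"rows":{"type":"array"},"newtons":{"type":"number"}},"required":["rows"]}

```bash
mkdir -p pics; ls; cat > h.py <<'E'
import sys; sys.path.insert(0,'.')
import numpy as np, cv2
from station import get_obs, optics, workorder, models, env
def K(p):
    f=p["frame"].shape[0]/2/np.tan(np.radians(p["vertical_fov"])/2)
    return np.array([[f,0,p["cx"]],[0,f,p["cy"]],[0,0,1.]]),np.array(p["distortion"],float)
def ground(p,uv,z=0.):
    """pixels -> world at height z"""
    k,d=K(p); uv=np.asarray(uv,float).reshape(-1,1,2)
    n=cv2.undistortPoints(uv,k,d).reshape(-1,2)
    r=np.c_[n[:,0],-n[:,1],-np.ones(len(n))]@np.array(p["rotation"]).T
    e=np.array(p["eye"]); return e+r*((z-e[2])/r[:,2])[:,None]
def pix(p,X):
    k,d=K(p); c=(np.asarray(X,float).reshape(-1,3)-np.array(p["eye"]))@np.array(p["rotation"])
    c=c*[1,-1,-1]
    return cv2.projectPoints(c,np.zeros(3),np.zeros(3),k,d)[0].reshape(-1,2)
def save(p,name,crop=None,scale=1):
    im=cv2.cvtColor(p["frame"],cv2.COLOR_RGB2BGR)
    if crop: im=im[crop[1]:crop[3],crop[0]:crop[2]]
    cv2.imwrite('pics/'+name,cv2.resize(im,None,fx=scale,fy=scale,interpolation=cv2.INTER_CUBIC))
def pt(p,name,z,n=1):
    out=[]
    for r in models.pinpoint(p,name)[:n]:
        uv=np.array(r["position"])*[512,384]; out.append((round(r["conf"],2),uv.round(1),ground(p,uv,z)[0].round(4)))
    return out
E
cat > a.py <<'E'
from h import *
np.set_printoptions(suppress=True)
o=get_obs(); print({k:np.round(v,3) for k,v in o.items()})
for cam in ("top","scene"):
    p=optics.camera(cam); save(p,cam+"1.png",scale=1.5)
    print(cam,np.round(p["eye"],3),p["vertical_fov"],p["distortion"])
    for n,z,m in [("cart_a",0,6),("cradle",0,2),("paddle",.055,2),("warmer",0,1),("plate_centre",.03,1),("dial_grip",.05,1),("dial_pointer",.05,1),("red_mark",.04,1),("crate",0,1),("crate_in",.005,1),("screwdriver",0,1),("tape",0,1),("suction",0,1),("cleaner",0,1),("glue",0,1),("packers",0,1)]:
        for r in pt(p,n,z,m): print(n,r[0],r[1],r[2])
E
python3 a.py
```

```text
pics
{'time_s': np.float64(0.0), 'joint_positions': array([-1.352,  0.399,  0.045,  1.538, -0.019,  1.207, -0.051]), 'joint_vel': array([ 0.   ,  0.001, -0.   , -0.   ,  0.001,  0.001,  0.001]), 'effort': array([  0.   , -47.512,   1.365, -25.423,   0.012,   0.009,   0.   ]), 'ee_pos': array([0.203, 0.617, 0.23 ]), 'orientation': array([-0.   ,  0.158,  0.987, -0.001]), 'contact_force': array([-0.518, -0.146,  1.059]), 'ft_torque': array([ 0.021, -0.012, -0.067]), 'gripper_force': np.float64(0.0), 'finger_gap': np.float64(1.003)}
top [ 0.446 -0.021  1.121] 55.98934721705294 [-0.02806921  0.          0.          0.          0.        ]Traceback (most recent call last):
  File "a.py", line 8, in <module>
    for r in pt(p,n,z,m): print(n,r[0],r[1],r[2])
             ~~^^^^^^^^^
  File "h.py", line 24, in pt
    uv=np.array(r["position"])*[512,384]; out.append((round(r["conf"],2),uv.round(1),ground(p,uv,z)[0].round(4)))
                                                                                     ~~~~~~^^^^^^^^
  File "h.py", line 11, in ground
    r=np.c_[n[:,0],-n[:,1],-np.ones(len(n))]@np.array(p["rotation"]).T
      ~~~~~~~~~~~~~~~~~~~~~~~~~~~~~~~~~~~~~~^~~~~~~~~~~~~~~~~~~~~~~~~~
ValueError: matmul: Input operand 1 has a mismatch in its core dimension 0, with gufunc signature (n?,k),(k,m?)->(n?,m?) (size 4 is different from 3)
```

```bash
cat >> h.py <<'E'
E
python3 - <<'E'
s=open('h.py').read()
s=s.replace('np.array(p["rotation"])','Rm(p)')
s=s.replace('def K(p):','from scipy.spatial.transform import Rotation as Ro\ndef Rm(p): return Ro.from_quat(p["rotation"],scalar_first=True).as_matrix()\ndef K(p):',1)
open('h.py','w').write(s)
E
python3 a.py
```

```text
{'time_s': np.float64(0.1), 'joint_positions': array([-1.352,  0.399,  0.045,  1.538, -0.019,  1.207, -0.051]), 'joint_vel': array([ 0.   , -0.002, -0.   , -0.004, -0.002, -0.   ,  0.001]), 'effort': array([  0.004, -47.626,   1.37 , -25.495,   0.012,   0.005,   0.   ]), 'ee_pos': array([0.203, 0.617, 0.23 ]), 'orientation': array([-0.   ,  0.158,  0.987, -0.001]), 'contact_force': array([ 1.105, -0.031, -0.154]), 'ft_torque': array([-0.024,  0.082,  0.034]), 'gripper_force': np.float64(0.0), 'finger_gap': np.float64(1.001)}
top [ 0.446 -0.021  1.121] 55.98934721705294 [-0.02806921  0.          0.          0.          0.        ]
cart_a 0.87 [279.2 182.8] [ 0.5537 -0.0905  0.    ]
cart_a 0.81 [228.2 182.8] [0.5503 0.0684 0.    ]
cart_a 0.75 [279.1 224.1] [ 0.4256 -0.0923  0.    ]
cradle 0.69 [233.3 142.6] [0.6776 0.0557 0.    ]
cradle 0.32 [306.3 116.8] [ 0.765  -0.1728  0.    ]
paddle 0.7 [248.8 121.3] [0.7321 0.0072 0.055 ]
paddle 0.49 [297.9 141.3] [ 0.6741 -0.141   0.055 ]
warmer 0.64 [358.8 215.1] [ 0.4585 -0.3385  0.    ]
plate_centre 0.62 [364.7 214.6] [ 0.46   -0.3478  0.03  
[... 1009 characters left out ...]
84 -0.1412  0.055 ]
paddle 0.55 [129.9 180.6] [ 0.3453 -0.2506  0.055 ]
warmer 0.67 [125.3 242.3] [ 0.4694 -0.3454  0.    ]
plate_centre 0.75 [123.3 231. ] [ 0.4556 -0.3359  0.03  ]
dial_grip 0.84 [133.9 273.9] [ 0.586  -0.3717  0.05  ]
dial_pointer 0.91 [134.8 261.8] [ 0.5599 -0.355   0.05  ]
red_mark 0.6 [272.  184.5] [0.5792 0.0504 0.04  ]
crate 0.77 [323.8 119.8] [0.4664 0.3462 0.    ]
crate_in 0.97 [325.6 114.2] [0.4555 0.3627 0.005 ]
screwdriver 0.77 [301.5 245.8] [0.7532 0.0097 0.    ]
suction 0.76 [259.8 126.4] [0.3668 0.1734 0.    ]
cleaner 0.95 [371.5 164.7] [0.6781 0.3374 0.    ]
glue 0.56 [130.2 182.4] [ 0.3096 -0.2444  0.    ]
packers 0.97 [247.1 290.6] [ 0.7647 -0.1731  0.    ]
```

View pics/top1.png

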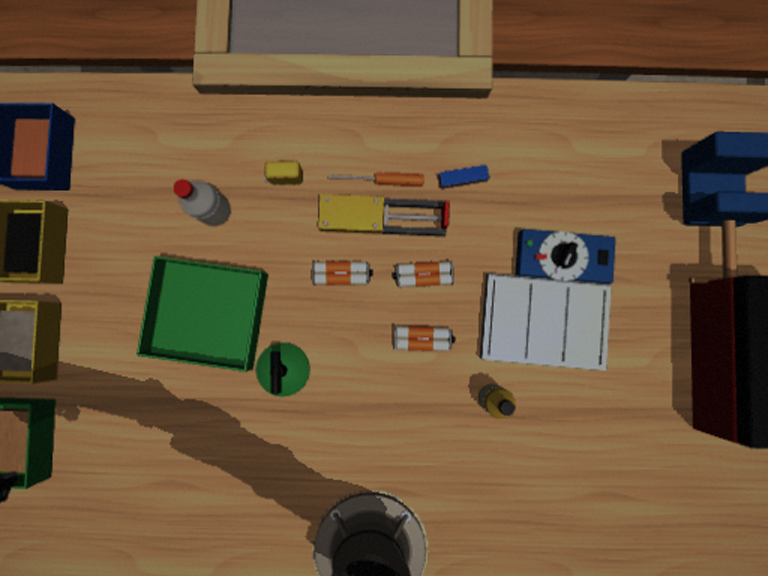

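View pics/scene1.png

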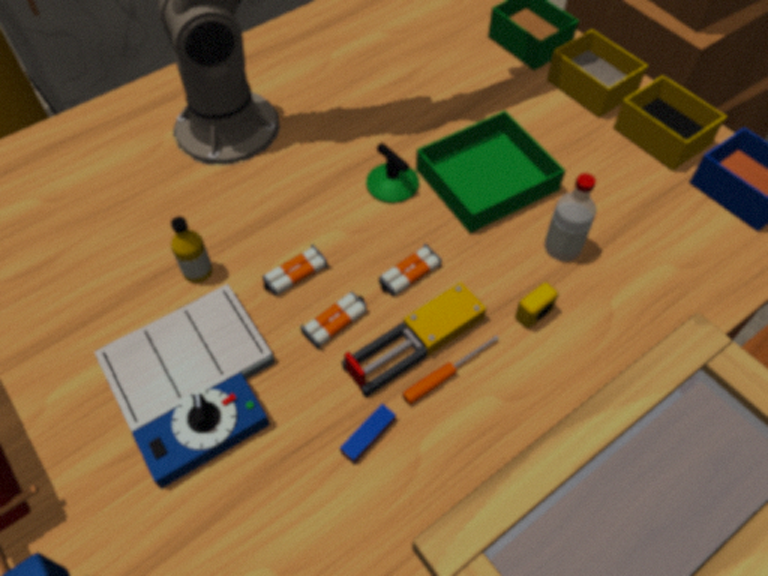

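Top image: three loose cartridges at about (227,181), (282,182) and (281,225), nozzles along ±y. The cradle has its paddle on the right and its open end on the left. The warmer is on the right, the crate on the left, and the tape lies near the cradle's exit. Next I'll refine the poses by fitting boxes to the masks.

```bash
cat >> h.py <<'E'
from scipy.optimize import minimize
def hullmask(p,pose,dims,s=4):
    x,y,a=pose; L,W,z0,z1=dims; c,sn=np.cos(a),np.sin(a)
    X=[[x+c*i*L/2-sn*j*W/2,y+sn*i*L/2+c*j*W/2,z] for i in(-1,1) for j in(-1,1) for z in(z0,z1)]
    m=np.zeros((384*s,512*s),np.uint8)
    h=cv2.convexHull((((pix(p,X)+.5)*s-.5)*16).round().astype(np.int32))
    cv2.fillConvexPoly(m,h,1,shift=4); return m
def fit(views,dims,x0,s=4):
    """views: [(picture, mask)]; dims L(along x),W,z0,z1 -> pose x,y,yaw and IoU cost"""
    big=[(p,cv2.resize(m.astype(np.uint8),None,fx=s,fy=s,interpolation=cv2.INTER_NEAREST)) for p,m in views]
    def cost(q):
        c=0
        for p,m in big:
            h=hullmask(p,q,dims,s); c+=1-(h&m).sum()/max(1,(h|m).sum())
        return c/len(big)
    best=None
    for d in (0,.12,-.12):
        x=np.array(x0,float)+[0,0,d]
        r=minimize(cost,x,method="Nelder-Mead",options=dict(initial_simplex=[x,x+[.01,0,0],x+[0,.01,0],x+[0,0,.1]],xatol=1e-4,fatol=1e-4))
        if best is None or r.fun<best.fun: best=r
    return best.x.round(4),round(best.fun,3)
CART=(.130,.048,0,.026)
def traces(p,name,near=None,z=0.01,minconf=.1,rad=.06):
    out=[]
    for r in models.trace(p,name):
        if r["conf"]<minconf: continue
        v,u=np.nonzero(r["mask"])
        if len(u)<20: continue
        g=ground(p,[[u.mean(),v.mean()]],z)[0]
        if near is None or np.hypot(*(g[:2]-near))<rad: out.append((r["conf"],g,r["mask"]))
    return out
def carts(P,seeds,yaw=np.pi/2):
    res=[]
    T=[(p,traces(p,"cart_a")) for p in P]
    for s in seeds:
        v=[]
        for p,t in T:
            t2=[k for k in t if np.hypot(*(k[1][:2]-s[:2]))<.05]
            if t2: v.append((p,t2[0][2]))
        res.append((fit(v,CART,[*s[:2],yaw]) if v else None,len(v)))
    return res,[[(round(k[0],2),k[1][:2].round(3)) for k in t] for _,t in T]
E
cat > b.py <<'E'
from h import *
np.set_printoptions(suppress=True)
P=[optics.camera("top"),optics.camera("scene")]
r,t=carts(P,[(.552,.072),(.553,-.093),(.425,-.1)])
print(*r,sep="\n"); print(t)
for n,d,x0 in [("tape",(.036,.070,0,.062),(.744,.195,0)),("crate",(.2,.22,0,.06),(.46,.348,0)),("packers",(.03,.1,0,.024),(.764,-.177,0))]:
    v=[]
    for p in P:
        q=traces(p,n,x0[:2],rad=.1)
        if q: v.append((p,q[0][2]))
    print(n,len(v),fit(v,d,x0,2))
def seg(p,name,lo,hi,z,near):
    q=traces(p,name,near,rad=.15)
    if not q: return None
    hsv=cv2.cvtColor(p["frame"],cv2.COLOR_RGB2HSV)
    m=cv2.inRange(hsv,lo,hi)&(q[0][2].astype(np.uint8)*255)
    m=cv2.morphologyEx(m,cv2.MORPH_CLOSE,np.ones((5,5)))
    n,l,st,c=cv2.connectedComponentsWithStats(m); k=1+st[1:,4].argmax()
    v,u=np.nonzero(l==k); g=ground(p,np.c_[u,v],z)[:,:2].astype(np.float32)
    return cv2.minAreaRect(g)
for p in P:
    print("hood",seg(p,"cradle",(18,120,60),(35,255,255),.04,(.674,.0)))
    print("paddle",seg(p,"paddle",(0,150,40),(8,255,255),.07,(.67,-.1)))
    print("plate",seg(p,"warmer",(0,0,110),(179,60,255),.03,(.48,-.345)))
    for n,z in [("dial_grip",.06),("dial_pointer",.05),("red_mark",.045),("plate_centre",.03),("cradle",0)]: print(n,[(a,b,c) for a,b,c in pt(p,n,z,2)])
E
python3 b.py
```

```text
((array([0.5536, 0.0712, 1.5912]), np.float64(0.192)), 2)
((array([ 0.5539, -0.0951,  1.657 ]), np.float64(0.245)), 2)
((array([ 0.4238, -0.0961,  1.5511]), np.float64(0.233)), 2)
[[(0.94, array([ 0.555, -0.101])), (0.82, array([ 0.424, -0.102])), (0.75, array([0.554, 0.072]))], [(0.85, array([ 0.555, -0.1  ])), (0.81, array([0.555, 0.075])), (0.76, array([ 0.424, -0.098]))]]
tape 2 (array([0.7549, 0.194 , 0.0293]), np.float64(0.182))
crate 1 (array([ 0.464 ,  0.3454, -0.1231]), np.float64(0.023))
packers 2 (array([ 0.7604, -0.1771,  0.1644]), np.float64(0.105))
hood ((0.6717745065689087, 0.052231334149837494), (0.1314902901649475, 0.07776737213134766), 87.02804565429688)
paddle ((0.6673229932785034, -0.13524021208286285), (0.04487171024084091, 0.014734183438122272), 0.6383174061775208)
plate ((0.5101685523986816, -0.3498474657535553), (0.24855026602745056, 0.2697159945964813), 86.0986557006836)
dial_grip [(0.77, array([383.8, 167.8]), array([ 0.5991, -0.3957,  0.06  ]))]
dial_pointer [(0.7, array([368.6, 181.9]), array([ 0.5572, -0.3535,  0.05  ]))]
red_mark [(0.63, array([232.6, 14
[... 416 characters left out ...]
17), (0.058124832808971405, 0.02112858183681965), 1.4981929063796997)
plate ((0.5096689462661743, -0.34775620698928833), (0.24802473187446594, 0.26105228066444397), 85.65898895263672)
dial_grip [(0.65, array([134.4, 273. ]), array([ 0.5898, -0.37  ,  0.06  ])), (0.43, array([325.4, 117.5]), array([0.4988, 0.3133, 0.06  ]))]
dial_pointer [(0.68, array([133.9, 263.2]), array([ 0.5617, -0.3585,  0.05  ]))]
red_mark [(0.42, array([149.9, 267.7]), array([ 0.5926, -0.3335,  0.045 ]))]
plate_centre [(0.89, array([121.2, 235.5]), array([ 0.4639, -0.3462,  0.03  ]))]
cradle [(0.72, array([295.3, 214.2]), array([0.6719, 0.0578, 0.    ])), (0.64, array([326.3, 117.2]), array([0.4631, 0.3597, 0.    ]))]
```

Request:
{"op": "jog_arm", "data": {
  "rows": [0,0.08,-0.12,0,0,0,-0.1,0,0.16,-0.24,0,0,0,-0.2,0,0.24,-0.36,0,0,0,-0.3,0,0.32,-0.48,0,0,0,-0.4,0,0.4,-0.6,0,0,0,-0.5,0,0.48,-0.72,0,0,0,-0.6,0,0.56,-0.86,0,0,0,-0.7,0,0.64,-1.0,0,0,0,-0.8,0,0.64,-1.0,0,0,0,-0.8],
  "newtons": 60
}}

```text
time_s: 4.22
ee_pos: [0.4616, 0.2119, 0.2319]
orientation: [0.001, 0.712, 0.702, 0.0]
contact_force: [-1.0, 0.3, -0.6]
finger_gap: 0.004
gripper_force: 0.0
```

Request:
{"op": "jog_arm", "data": {
  "rows": [0,0.13,-0.25,0,0,0,0,0,0.26,-0.5,0,0,0,0,0,0.38,-0.75,0,0,0,0,0,0.51,-1.0,0,0,0,0,0,0.51,-1.0,-0.12,0,0,0,0,0.51,-1.0,-0.24,0,0,0,0,0.51,-1.0,-0.36,0,0,0,0,0.51,-1.0,-0.46,0,0,0,0,0.51,-1.0,-0.46,0,0,0,0,0.51,-1.0,-0.46,0,0,0]
}}

```text
time_s: 5.48
ee_pos: [0.661, -0.182, 0.0437]
orientation: [-0.003, 0.709, 0.706, -0.002]
contact_force: [0.4, 0.9, -0.3]
finger_gap: -0.002
gripper_force: 0.0
```

```bash
python3 - <<'E'
from h import *
p=optics.camera("scene"); save(p,"s2.png",crop=(190,130,390,300),scale=3)
E
```

```text
(no output)
```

View pics/s2.png

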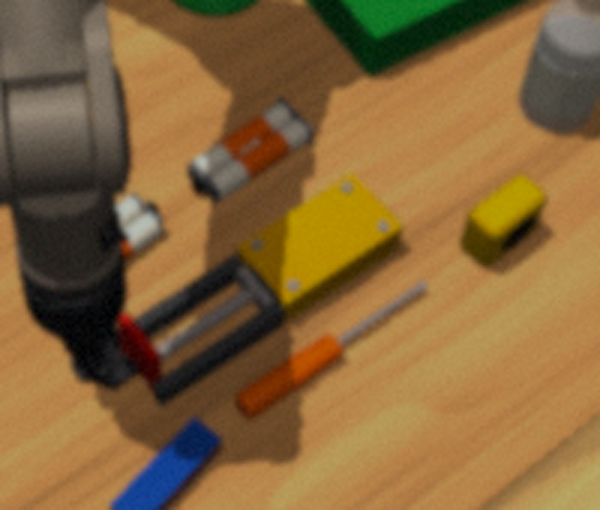

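The closed fingers stand just behind the red paddle (paddle at about (140,350) in the crop, finger at (100,360)), centred on it. Pushing now.

Request:
{"op": "jog_arm", "data": {
  "rows": [0,0.0,0.03,0,0,0,0,0,0.002,0.06,0,0,0,0,0,0.004,0.09,0,0,0,0,0,0.005,0.11,0,0,0,0,0,0.006,0.13,0,0,0,0,0,0.007,0.15,0,0,0,0,0,0.008,0.17,0,0,0,0,0,0.009,0.19,0,0,0,0,0,0.01,0.21,0,0,0,0,0,0.011,0.23,0,0,0,0,0,0.012,0.24,0,0,0,0,0,0.012,0.24,0,0,0,0]
}}

```text
time_s: 7.02
ee_pos: [0.6674, -0.0894, 0.0484]
orientation: [0.001, 0.709, 0.705, -0.001]
contact_force: [-1.4, -5.2, 3.2]
finger_gap: 0.004
gripper_force: 2.7
```

Request:
{"op": "jog_arm", "data": {
  "rows": [0,0.0,0.012,0,0,0,0,0,0.001,0.024,0,0,0,0,0,0.002,0.036,0,0,0,0,0,0.003,0.046,0,0,0,0,0,0.003,0.055,0,0,0,0,0,0.003,0.06,0,0,0,0,0,0.003,0.06,0,0,0,0]
}}

```text
time_s: 7.9
ee_pos: [0.668, -0.0668, 0.0484]
orientation: [0.001, 0.709, 0.705, -0.002]
contact_force: [-3.9, -6.6, 4.8]
finger_gap: 0.003
gripper_force: 3.5
```

Request:
{"op": "jog_arm", "data": {
  "rows": [0,0.0,0.01,0,0,0,0,0,0.001,0.02,0,0,0,0,0,0.001,0.025,0,0,0,0,0,0.001,0.03,0,0,0,0,0,0.001,0.03,0,0,0,0]
}}

```text
time_s: 8.52
ee_pos: [0.6682, -0.0552, 0.0483]
orientation: [0.001, 0.709, 0.705, -0.002]
contact_force: [-3.1, -7.8, 5.3]
finger_gap: 0.002
gripper_force: 3.7
```

Request:
{"op": "jog_arm", "data": {
  "rows": [0,0.0,0.005,0,0,0,0,0,0.0,0.01,0,0,0,0,0,0.0,0.015,0,0,0,0,0,0.0,0.015,0,0,0,0]
}}

```text
time_s: 9.02
ee_pos: [0.6682, -0.0526, 0.0484]
orientation: [0.003, 0.71, 0.704, -0.004]
contact_force: [-2.1, -12.1, 4.5]
finger_gap: 0.002
gripper_force: 6.0
```

Request:
{"op": "jog_arm", "data": {
  "rows": [0,0.0,0.006,0,0,0,0,0,0.0,0.01,0,0,0,0,0,0.0,0.01,0,0,0,0]
}}

```text
time_s: 9.4
ee_pos: [0.6682, -0.0525, 0.0485]
orientation: [0.005, 0.711, 0.704, -0.005]
contact_force: [-2.2, -15.7, 0.5]
finger_gap: 0.001
gripper_force: 8.5
```

End stop felt: no further travel while the force rose from 8 to 16 N. Letting go.

Request:
{"op": "jog_arm", "data": {
  "rows": [0,0.0,-0.08,0,0,0,0,0,0.0,-0.18,0,0,0,0,0,0.0,-0.28,0,0,0,0,0,0.0,-0.36,0,0,0,0,0,0.0,-0.38,0.1,0,0,0,0,0.0,-0.38,0.24,0,0,0,0,0.0,-0.38,0.38,0,0,0,0.4,0.0,-0.38,0.5,0,0,0,0.8,0.0,-0.38,0.5,0,0,0,0.8,0.0,-0.38,0.5,0,0,0]
}}

```text
time_s: 10.65
ee_pos: [0.6692, -0.1911, 0.2465]
orientation: [-0.001, 0.708, 0.706, 0.0]
contact_force: [0.3, 1.0, 0.2]
finger_gap: 0.641
gripper_force: 0.0
```

```bash
cat > c.py <<'E'
from h import *
import sys
np.set_printoptions(suppress=True)
def look(seeds,name=None,crop=None,cam="scene",scale=2,yaw=np.pi/2):
    P=[optics.camera("top"),optics.camera("scene")]
    if name: save(P[cam=="scene"],name,crop,scale)
    r,t=carts(P,seeds,yaw); print(*r,sep="\n"); print(t)
    o=get_obs(); print(o["time_s"],o["ee_pos"].round(4),o["orientation"].round(3))
    return P
E
python3 - <<'E'
from c import *
look([(.552,.072),(.553,-.093),(.425,-.1),(.68,.155)],"s3.png")
E
```

```text
((array([0.5522, 0.0678, 1.59  ]), np.float64(0.236)), 2)
((array([ 0.5545, -0.094 ,  1.6896]), np.float64(0.553)), 2)
((array([ 0.3844, -0.1288,  2.788 ]), np.float64(0.818)), 1)
((array([0.6766, 0.18  , 1.5887]), np.float64(0.483)), 2)
[[(0.95, array([0.553, 0.072])), (0.91, array([0.677, 0.162])), (0.78, array([ 0.555, -0.079])), (0.61, array([ 0.433, -0.049]))], [(0.91, array([0.555, 0.073])), (0.83, array([ 0.554, -0.094])), (0.77, array([0.678, 0.171])), (0.55, array([ 0.424, -0.145]))]]
10.85 [ 0.6688 -0.1917  0.2455] [-0.001  0.708  0.706 -0.001]
```

View pics/s3.png

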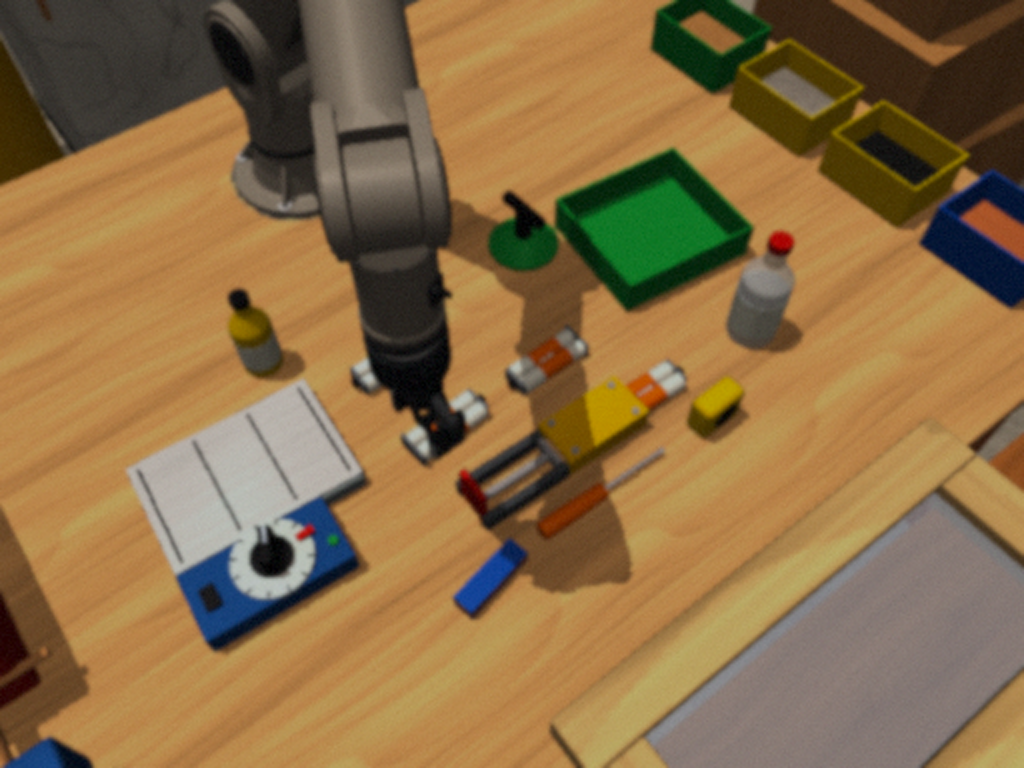

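Picture: cart_c sticks out of the hood at about (660,385) and the paddle is back at rest. Three loose cartridges are still on the bench. Picking the one at (0.554,-0.094) first.

Request:
{"op": "jog_arm", "data": {
  "rows": [0.8,-0.15,0.12,0,0,0,0.03,0.8,-0.288,0.24,0,0,0,0.03,0.8,-0.288,0.24,-0.15,0,0,0.03,0.8,-0.288,0.24,-0.3,0,0,0.03,0.8,-0.288,0.24,-0.42,0,0,0.03,0.8,-0.288,0.24,-0.52,0,0,0.03,0.8,-0.288,0.24,-0.58,0,0,0.03,0.8,-0.288,0.24,-0.6,0,0,0.03,0.8,-0.288,0.24,-0.6,0,0,0.03,0.3,-0.288,0.24,-0.6,0,0,0.03,0.3,-0.288,0.24,-0.6,0,0,0.03,0.3,-0.288,0.24,-0.6,0,0,0.03],
  "newtons": 60
}}

```text
time_s: 12.35
ee_pos: [0.5554, -0.0968, 0.009]
orientation: [0.001, 0.692, 0.722, 0.001]
contact_force: [-0.8, -0.7, 6.7]
finger_gap: 0.544
gripper_force: 62.5
```

Request:
{"op": "jog_arm", "data": {
  "rows": [0.3,0,0,0,0,0,0,0.3,0,0,0,0,0,0,0.3,0,0,0.06,0,0,0,0.3,0,0,0.15,0,0,0,0.3,0,0,0.25,0,0,0,0.3,0,0,0.3,0,0,0,0.3,0,0,0.3,0,0,0,0.3,0,0,0.3,0,0,0]
}}

```text
time_s: 13.35
ee_pos: [0.5532, -0.096, 0.1261]
orientation: [-0.001, 0.691, 0.722, -0.001]
contact_force: [0.0, -0.5, -3.9]
finger_gap: 0.547
gripper_force: 63.0
```

```bash
cat > w.py <<'E'
from h import *
F=[];M=[]
for i in range(10):
    p=optics.camera("top" if i else "scene")
    if i==0 : P=p
    o=get_obs(); F.append(o["contact_force"]); M.append(o["effort"])
print("F",np.mean(F,0).round(2),"sd",np.std(F,0).round(2),"m kg",round(-np.mean(F,0)[2]/9.81,3),"eff",np.mean(M,0).round(2))
print(o["time_s"],o["ee_pos"].round(4),o["orientation"].round(3),round(o["finger_gap"],3),o["gripper_force"],o["joint_positions"].round(2))
E
python3 w.py
```

```text
F [-0.12  0.01 -4.01] sd [0.35 0.66 1.13] m kg 0.409 eff [-1.000e-02 -3.964e+01  7.060e+00 -2.257e+01  2.000e-02  0.000e+00
  0.000e+00]
13.85 [ 0.5542 -0.0965  0.1272] [-0.     0.692  0.722 -0.   ] 0.545 66.13206624984741 [-0.38  0.41  0.61  1.87 -0.28  0.95  0.4 ]
```

Full (about 0.41 kg). Carrying it to the plate's -y lane.

Request:
{"op": "jog_arm", "data": {
  "rows": [0.3,-0.03,-0.1,0,0,0,0.11,0.3,-0.06,-0.2,0,0,0,0.22,0.3,-0.09,-0.3,0,0,0,0.33,0.3,-0.12,-0.4,0,0,0,0.44,0.3,-0.15,-0.5,0,0,0,0.55,0.3,-0.18,-0.6,0,0,0,0.66,0.3,-0.21,-0.7,0,0,0,0.77,0.3,-0.238,-0.8,0,0,0,0.87,0.3,-0.238,-0.813,0,0,0,0.93,0.3,-0.238,-0.813,0,0,0,0.93,0.3,-0.238,-0.813,0,0,0,0.93]
}}

```text
time_s: 15.22
ee_pos: [0.4596, -0.4206, 0.1271]
orientation: [-0.0, 0.033, 0.999, 0.001]
contact_force: [0.1, 0.6, -4.0]
finger_gap: 0.545
gripper_force: 66.3
```

```bash
python3 - <<'E'
from h import *
np.set_printoptions(suppress=True)
p=optics.camera("top"); q=optics.camera("scene"); save(q,"s4.png",(60,140,260,300),3)
for P in(p,q): print([pt(P,n,z) for n,z in [("plate_centre",.03),("dial_grip",.06)]])
o=get_obs(); print(o["time_s"],o["ee_pos"].round(4),o["orientation"].round(3),round(o["finger_gap"],3),o["contact_force"].round(1),o["joint_positions"].round(2))
E
```

```text
[[(0.95, array([365. , 214.2]), array([ 0.4613, -0.3487,  0.03  ]))], [(0.79, array([381.2, 171.4]), array([ 0.5881, -0.3879,  0.06  ]))]]
[[(0.74, array([124.4, 234.4]), array([ 0.4661, -0.3382,  0.03  ]))], []]
15.525 [ 0.4594 -0.4212  0.1274] [0.    0.033 0.999 0.   ] 0.545 [-0.2  0.  -2.6] [ 0.41  0.47  0.34  1.72 -0.18  0.99  2.33]
```

View pics/s4.png

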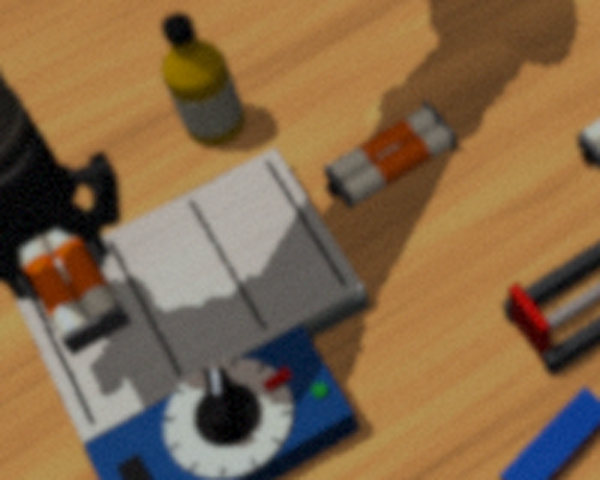

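The cartridge (70,280) hangs over the plate's far lane, aligned with it. Lowering and releasing.

Request:
{"op": "jog_arm", "data": {
  "rows": [0.3,0,0,-0.08,0,0,0,0.3,0,0,-0.15,0,0,0,0.3,0,0,-0.2,0,0,0,0.3,0,0,-0.218,0,0,0,0.3,0,0,-0.218,0,0,0,0.3,0,0,-0.218,0,0,0,0.72,0,0,-0.218,0,0,0,0.72,0,0,-0.218,0,0,0,0.72,0,0,-0.218,0,0,0,0.72,0,0,-0.12,0,0,0,0.72,0,0,0,0,0,0,0.72,0,0,0.1,0,0,0]
}}

```text
time_s: 17.02
ee_pos: [0.4593, -0.4221, 0.1694]
orientation: [0.001, 0.033, 0.999, -0.0]
contact_force: [0.5, -0.3, 0.2]
finger_gap: 0.717
gripper_force: 0.0
```

```bash
python3 - <<'E'
from c import *
look([(.552,.072),(.425,-.1),(.459,-.4215)])
E
```

```text
((array([0.5548, 0.0688, 1.5855]), np.float64(0.214)), 2)
((array([ 0.4438, -0.1322,  1.5923]), np.float64(0.218)), 2)
((array([ 0.4529, -0.4225,  3.1009]), np.float64(0.319)), 2)
[[(0.97, array([ 0.444, -0.136])), (0.75, array([0.555, 0.072])), (0.6, array([0.678, 0.162])), (0.59, array([ 0.461, -0.434])), (0.26, array([ 0.507, -0.353]))], [(0.67, array([0.678, 0.17 ])), (0.66, array([0.554, 0.074])), (0.66, array([ 0.445, -0.133])), (0.61, array([ 0.445, -0.422]))]]
17.225 [ 0.4594 -0.422   0.1683] [ 0.001  0.033  0.999 -0.   ]
```

The cartridge has been knocked to (0.444,-0.132). Going there.

Request:
{"op": "jog_arm", "data": {
  "rows": [0.75,0,0.08,0,0,0,-0.11,0.8,-0.01,0.16,0,0,0,-0.22,0.8,-0.01,0.25,0,0,0,-0.33,0.8,-0.02,0.34,0,0,0,-0.44,0.8,-0.02,0.43,0,0,0,-0.55,0.8,-0.03,0.52,0,0,0,-0.66,0.8,-0.03,0.61,0,0,0,-0.77,0.8,-0.038,0.7,0,0,0,-0.87,0.8,-0.038,0.725,-0.05,0,0,-0.945,0.8,-0.038,0.725,-0.15,0,0,-0.945,0.8,-0.038,0.725,-0.25,0,0,-0.945,0.8,-0.038,0.725,-0.3,0,0,-0.945]
}}

```text
time_s: 18.73
ee_pos: [0.441, -0.131, 0.0442]
orientation: [-0.002, 0.7, 0.714, -0.002]
contact_force: [-1.2, -0.1, 0.3]
finger_gap: 0.804
gripper_force: 0.0
```

Request:
{"op": "jog_arm", "data": {
  "rows": [0.8,0,0,-0.06,0,0,0,0.8,0,0,-0.1,0,0,0,0.8,0,0,-0.1,0,0,0,0.3,0,0,-0.1,0,0,0,0.3,0,0,-0.1,0,0,0,0.3,0,0,-0.1,0,0,0,0.3,0,0,-0.1,0,0,0,0.3,0,0,-0.03,0,0,0,0.3,0,0,0.07,0,0,0,0.3,0,0,0.15,0,0,0,0.3,0,0,0.2,0,0,0,0.3,0,0,0.2,0,0,0]
}}

```text
time_s: 20.23
ee_pos: [0.445, -0.1317, 0.1286]
orientation: [0.001, 0.7, 0.714, 0.001]
contact_force: [0.4, -0.6, -1.2]
finger_gap: 0.547
gripper_force: 62.1
```

```bash
python3 w.py
```

```text
F [-0.44 -0.23 -0.96] sd [0.47 0.51 0.35] m kg 0.098 eff [-2.000e-02 -2.829e+01  2.970e+00 -2.116e+01  1.000e-02 -1.000e-02
 -0.000e+00]
20.725 [ 0.4437 -0.1317  0.1269] [-0.     0.7    0.714 -0.   ] 0.544 62.066216468811035 [-0.28  0.21  0.54  2.1  -0.14  0.87  0.35]
```

Spent (0.10 kg). It goes to the crate.

Request:
{"op": "jog_arm", "data": {
  "rows": [0.3,0,0.06,0.02,0,0,0,0.3,-0.01,0.16,0.04,0,0,-0.02,0.3,-0.02,0.27,0.05,0,0,-0.04,0.3,-0.03,0.38,0.05,0,0,-0.06,0.3,-0.03,0.49,0.05,0,0,-0.08,0.3,-0.04,0.6,0.05,0,0,-0.08,0.3,-0.04,0.71,0.05,0,0,-0.08,0.3,-0.05,0.81,0.05,0,0,-0.08,0.3,-0.05,0.9,0.05,0,0,-0.08,0.3,-0.06,0.96,0.05,0,0,-0.08,0.3,-0.06,1.0,0.05,0,0,-0.08,0.3,-0.06,1.0,0.05,0,0,-0.08]
}}

```text
time_s: 22.22
ee_pos: [0.4199, 0.269, 0.1472]
orientation: [0.0, 0.743, 0.669, -0.0]
contact_force: [-0.0, -0.7, -0.3]
finger_gap: 0.547
gripper_force: 62.0
```

Request:
{"op": "jog_arm", "data": {
  "rows": [0.3,0,0.1,0,0,0,0,0.3,0,0.2,0,0,0,0,0.3,0,0.2,-0.1,0,0,0,0.3,0,0.2,-0.2,0,0,0,0.3,0,0.2,-0.28,0,0,0,0.3,0,0.2,-0.32,0,0,0,0.3,0,0.2,-0.32,0,0,0,0.7,0,0.2,-0.32,0,0,0,0.7,0,0.2,-0.32,0,0,0,0.7,0,0.2,-0.32,0,0,0,0.7,0,0.2,-0.15,0,0,0,0.7,0,0.2,0,0,0,0]
}}

```text
time_s: 23.72
ee_pos: [0.4195, 0.348, 0.1457]
orientation: [0.0, 0.743, 0.669, -0.001]
contact_force: [0.4, 2.0, -0.3]
finger_gap: 0.705
gripper_force: 0.0
```

```bash
python3 - <<'E'
from c import *
P=look([(.552,.072),(.68,.155),(.42,.35)],"s5.png",(130,20,450,260),scale=2.4)
E
```

```text
((array([0.5543, 0.0705, 1.6361]), np.float64(0.17)), 2)
((array([0.6747, 0.1859, 1.6148]), np.float64(0.516)), 2)
((array([0.4215, 0.3533, 1.4881]), np.float64(0.283)), 2)
[[(0.91, array([0.554, 0.073])), (0.87, array([0.42 , 0.349])), (0.81, array([ 0.46 , -0.436])), (0.8, array([0.678, 0.163])), (0.75, array([ 0.676, -0.088])), (0.71, array([0.478, 0.333]))], [(0.7, array([ 0.445, -0.422])), (0.67, array([0.414, 0.353])), (0.63, array([0.554, 0.073])), (0.58, array([0.677, 0.171])), (0.51, array([ 0.761, -0.177]))]]
23.925 [0.4206 0.3491 0.1463] [-0.     0.743  0.669  0.002]
```

View pics/s5.png

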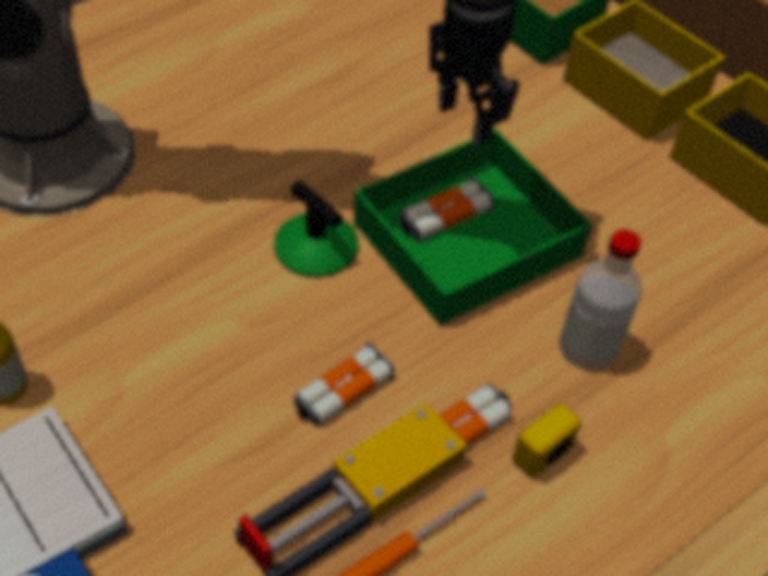

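The spent one lies flat in the crate at (447,208). Next is the cartridge at (0.554,0.0705).

Request:
{"op": "jog_arm", "data": {
  "rows": [0.8,0.06,-0.12,0,0,0,0.02,0.8,0.12,-0.25,0,0,0,0.04,0.8,0.18,-0.38,0,0,0,0.06,0.8,0.25,-0.52,0,0,0,0.08,0.8,0.3,-0.63,0,0,0,0.09,0.8,0.334,-0.697,0,0,0,0.09,0.8,0.334,-0.697,-0.1,0,0,0.09,0.8,0.334,-0.697,-0.2,0,0,0.09,0.8,0.334,-0.697,-0.3,0,0,0.09,0.8,0.334,-0.697,-0.348,0,0,0.09,0.8,0.334,-0.697,-0.348,0,0,0.09,0.3,0.334,-0.697,-0.348,0,0,0.09]
}}

```text
time_s: 25.42
ee_pos: [0.5545, 0.0696, 0.0062]
orientation: [0.001, 0.694, 0.72, 0.001]
contact_force: [-0.4, -0.6, -0.4]
finger_gap: 0.601
gripper_force: 0.0
```

Request:
{"op": "jog_arm", "data": {
  "rows": [0.3,0,0,0,0,0,0,0.3,0,0,0,0,0,0,0.3,0,0,0,0,0,0,0.3,0,0,0.06,0,0,0,0.3,0,0,0.15,0,0,0,0.3,0,0,0.25,0,0,0,0.3,0,0,0.3,0,0,0,0.3,0,0,0.3,0,0,0,0.3,0,0,0.3,0,0,0]
}}

```text
time_s: 26.55
ee_pos: [0.5525, 0.0695, 0.1241]
orientation: [-0.001, 0.694, 0.72, -0.001]
contact_force: [0.1, -0.5, -2.1]
finger_gap: 0.547
gripper_force: 63.8
```

```bash
python3 w.py
```

```text
F [-0.58 -0.21 -0.78] sd [0.42 0.34 0.56] m kg 0.079 eff [-0.000e+00 -3.997e+01  3.790e+00 -2.189e+01  1.000e-02  1.000e-02
  0.000e+00]
27.05 [0.5534 0.0694 0.125 ] [-0.     0.694  0.72  -0.   ] 0.541 63.810618817806244 [-0.47  0.36  0.33  1.88 -0.14  0.93 -0.04]
```

Spent too (0.08 kg). Also to the crate.

Request:
{"op": "jog_arm", "data": {
  "rows": [0.3,-0.01,0.08,0.03,0,0,-0.01,0.3,-0.03,0.17,0.05,0,0,-0.03,0.3,-0.05,0.27,0.06,0,0,-0.05,0.3,-0.07,0.38,0.06,0,0,-0.07,0.3,-0.09,0.49,0.06,0,0,-0.09,0.3,-0.11,0.6,0.06,0,0,-0.09,0.3,-0.126,0.66,0.06,0,0,-0.09,0.3,-0.126,0.679,0.04,0,0,-0.09,0.3,-0.126,0.679,0,0,0,-0.09,0.3,-0.126,0.679,-0.1,0,0,-0.09,0.3,-0.126,0.679,-0.2,0,0,-0.09,0.3,-0.126,0.679,-0.27,0,0,-0.09]
}}

```text
time_s: 28.55
ee_pos: [0.5027, 0.3374, 0.0142]
orientation: [0.001, 0.745, 0.668, -0.002]
contact_force: [0.8, 0.6, -0.8]
finger_gap: 0.547
gripper_force: 63.8
```

Request:
{"op": "jog_arm", "data": {
  "rows": [0.3,0,0,0,0,0,0,0.3,0,0,0,0,0,0,0.68,0,0,0,0,0,0,0.68,0,0,0,0,0,0,0.68,0,0,0,0,0,0,0.68,0,0,0.12,0,0,0,0.68,0,0,0.25,0,0,0,0.68,0,0,0.38,0,0,0,0.68,0,0,0.4,0,0,0]
}}

```text
time_s: 29.68
ee_pos: [0.5055, 0.3426, 0.182]
orientation: [0.0, 0.743, 0.669, 0.004]
contact_force: [-0.0, -0.4, -1.1]
finger_gap: 0.68
gripper_force: 0.0
```

```bash
python3 - <<'E'
from c import *
P=look([(.503,.341),(.68,.17),(.42,.35)])
# part of cart_c outside the hood: extent of visible mask
for p in P:
    for k in traces(p,"cart_a",(.678,.165),rad=.05)[:1]:
        v,u=np.nonzero(k[2]); g=ground(p,np.c_[u,v],.018)[:,:2].astype(np.float32); print(cv2.minAreaRect(g),np.percentile(g,[2,98],axis=0))
    for k in traces(p,"tape",(.75,.195),z=.03)[:1]:
        v,u=np.nonzero(k[2]); g=ground(p,np.c_[u,v],.05)[:,:2].astype(np.float32); print("tape@.05",cv2.minAreaRect(g),np.percentile(g,[2,98],axis=0))
E
```

```text
((array([0.5046, 0.3503, 1.4612]), np.float64(0.216)), 2)
((array([0.6754, 0.1831, 1.5647]), np.float64(0.538)), 2)
((array([0.4212, 0.3487, 1.4816]), np.float64(0.266)), 2)
[[(0.92, array([ 0.461, -0.436])), (0.86, array([0.42 , 0.348])), (0.75, array([0.677, 0.161])), (0.64, array([0.505, 0.348]))], [(0.95, array([0.68 , 0.173])), (0.93, array([0.415, 0.356])), (0.61, array([0.499, 0.351])), (0.6, array([ 0.444, -0.423]))]]
29.875 [0.5021 0.3406 0.1757] [-0.     0.743  0.669 -0.001]
((0.6737967133522034, 0.16265374422073364), (0.05031118914484978, 0.08436974138021469), 1.0653038024902344) [[0.65209745 0.12097172]
 [0.69914524 0.20177417]]
tape@.05 ((0.7481158375740051, 0.19065283238887787), (0.04649552330374718, 0.07679552584886551), 0.9985989332199097) [[0.7249442  0.15278468]
 [0.7714176  0.22836907]]
((0.682352602481842, 0.16916093230247498), (0.07571078091859818, 0.04618317261338234), 88.05024719238281) [[0.66011285 0.13317322]
 [0.70426939 0.204582  ]]
tape@.05 ((0.7626889944076538, 0.1845277100801468), (0.05159304663538933, 0.10121548175811768), 8.116055488586426) [[0.73817457 0.13837088]
 [0.78761177 0.23014823]]
```

Both spent ones are in the crate. Now the ejected cart_c, gripped at y≈0.15 and kept clear of the tape.

Request:
{"op": "jog_arm", "data": {
  "rows": [0.75,0.02,-0.1,0,0,0,0.01,0.75,0.06,-0.22,0,0,0,0.02,0.75,0.14,-0.33,0,0,0,0.03,0.75,0.25,-0.42,0,0,0,0.033,0.75,0.36,-0.477,0,0,0,0.033,0.75,0.44,-0.477,0,0,0,0.033,0.75,0.44,-0.477,-0.05,0,0,0.033,0.75,0.44,-0.477,-0.15,0,0,0.033,0.75,0.44,-0.477,-0.22,0,0,0.033,0.75,0.44,-0.477,-0.26,0,0,0.033,0.75,0.44,-0.477,-0.26,0,0,0.033]
}}

```text
time_s: 31.45
ee_pos: [0.6774, 0.1505, 0.0713]
orientation: [-0.001, 0.726, 0.688, -0.002]
contact_force: [-0.1, -0.5, 1.2]
finger_gap: 0.749
gripper_force: 0.0
```

```bash
python3 - <<'E'
from h import *
q=optics.camera("scene"); save(q,"s6.png",(230,130,400,260),4)
o=get_obs(); print(o["time_s"],o["ee_pos"].round(4),o["orientation"].round(3),round(o["finger_gap"],3),o["contact_force"].round(1))
E
```

```text
31.5 [0.6787 0.1505 0.073 ] [-0.     0.726  0.688 -0.   ] 0.747 [ 0.5 -0.6  0.2]
```

View pics/s6.png

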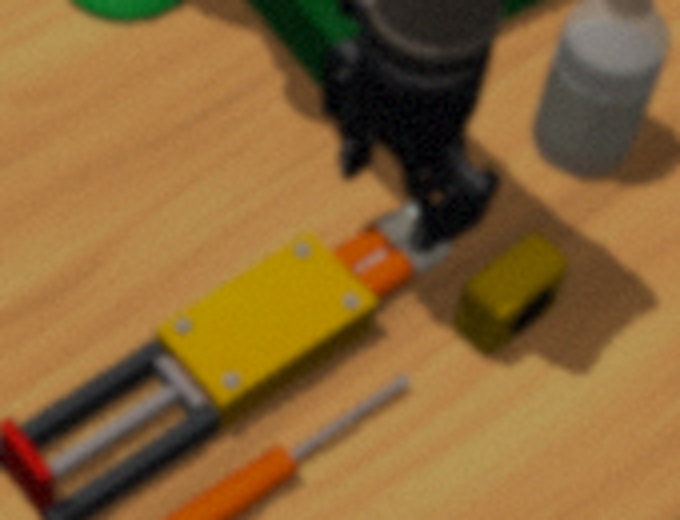

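The fingers straddle the protruding cartridge at (400,240), clear of the tape at (510,295). Descending, gripping, then pulling it straight out and lifting.

Request:
{"op": "jog_arm", "data": {
  "rows": [0.75,0,0,-0.06,0,0,0,0.75,0,0,-0.12,0,0,0,0.75,0,0,-0.163,0,0,0,0.75,0,0,-0.163,0,0,0,0.3,0,0,-0.163,0,0,0,0.3,0,0,-0.163,0,0,0,0.3,0,0,-0.163,0,0,0,0.3,0,0,-0.163,0,0,0]
}}

```text
time_s: 32.5
ee_pos: [0.6797, 0.1504, 0.0091]
orientation: [0.0, 0.726, 0.688, 0.001]
contact_force: [-1.2, -0.9, 5.4]
finger_gap: 0.547
gripper_force: 64.3
```

Request:
{"op": "jog_arm", "data": {
  "rows": [0.3,0.001,0.02,0.003,0,0,0,0.3,0.003,0.05,0.004,0,0,0,0.3,0.005,0.09,0.004,0,0,0,0.3,0.006,0.12,0.004,0,0,0,0.3,0.006,0.13,0.004,0,0,0,0.3,0.006,0.13,0.004,0,0,0,0.3,0.006,0.13,0.08,0,0,0,0.3,0.006,0.13,0.2,0,0,0,0.3,0.006,0.13,0.32,0,0,0,0.3,0.006,0.13,0.36,0,0,0,0.3,0.006,0.13,0.36,0,0,0]
}}

```text
time_s: 33.88
ee_pos: [0.6816, 0.2022, 0.152]
orientation: [0.0, 0.726, 0.688, 0.0]
contact_force: [-1.0, -0.2, -4.0]
finger_gap: 0.543
gripper_force: 63.5
```

```bash
python3 w.py; python3 - <<'E'
from h import *
q=optics.camera("scene"); save(q,"s7.png",(230,80,400,250),3.5)
E
```

```text
F [-0.01  0.02 -3.76] sd [0.47 0.53 0.46] m kg 0.383 eff [ 5.000e-02 -5.711e+01  6.530e+00 -2.578e+01  3.000e-02  1.000e-02
  0.000e+00]
34.375 [0.6813 0.2022 0.1514] [-0.     0.726  0.688 -0.   ] 0.548 63.50978225469589 [-0.56  0.59  0.33  1.46 -0.2   1.12 -0.26]
```

View pics/s7.png

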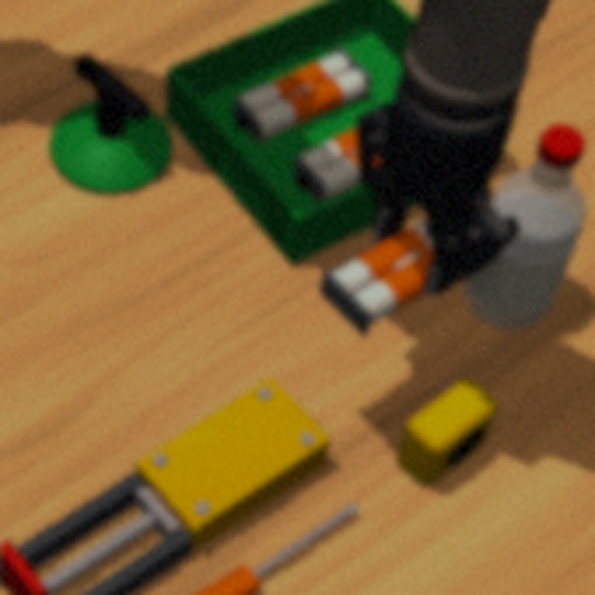

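Full (0.38 kg); the cradle is empty and the cartridge is held well. Carrying it to the plate's middle lane.

Request:
{"op": "jog_arm", "data": {
  "rows": [0.3,0,-0.05,0,0,0,0,0.3,-0.02,-0.13,0,0,0,0,0.3,-0.04,-0.22,0,0,0,0.05,0.3,-0.07,-0.31,0,0,0,0.15,0.3,-0.1,-0.4,0,0,0,0.25,0.3,-0.13,-0.49,0,0,0,0.35,0.3,-0.16,-0.58,0,0,0,0.45,0.3,-0.19,-0.67,0,0,0,0.55,0.3,-0.22,-0.76,0,0,0,0.65,0.3,-0.24,-0.85,0,0,0,0.75,0.3,-0.25,-0.93,0,0,0,0.85,0.3,-0.25,-0.95,0,0,0,0.85]
}}

```text
time_s: 35.92
ee_pos: [0.5795, -0.1833, 0.1524]
orientation: [0.0, 0.148, 0.989, -0.001]
contact_force: [-0.3, 0.8, -4.3]
finger_gap: 0.543
gripper_force: 63.4
```

Request:
{"op": "jog_arm", "data": {
  "rows": [0.3,-0.07,-0.1,0,0,0,0.05,0.3,-0.15,-0.2,0,0,0,0.1,0.3,-0.22,-0.32,0,0,0,0.14,0.3,-0.293,-0.42,0,0,0,0.14,0.3,-0.293,-0.42,-0.03,0,0,0.14,0.3,-0.293,-0.42,-0.06,0,0,0.14,0.3,-0.293,-0.42,-0.06,0,0,0.14]
}}

```text
time_s: 36.8
ee_pos: [0.4645, -0.3433, 0.1264]
orientation: [-0.001, 0.034, 0.999, 0.001]
contact_force: [-0.3, 0.1, -3.7]
finger_gap: 0.547
gripper_force: 63.8
```

```bash
python3 - <<'E'
from h import *
p=optics.camera("top"); q=optics.camera("scene"); save(q,"s8.png",(60,140,260,300),3)
o=get_obs(); print(o["time_s"],o["ee_pos"].round(4),o["orientation"].round(3),round(o["finger_gap"],3),o["contact_force"].round(1),o["joint_positions"].round(2))
for P in (p,q):
  print([(round(k[0],2),k[1].round(3)) for k in traces(P,"cart_a",(.46,-.38),z=.05,rad=.15)])
E
```

```text
36.9 [ 0.4653 -0.3443  0.1277] [-0.     0.034  0.999  0.   ] 0.545 [ 0.1 -0.5 -3.5] [ 0.43  0.38  0.17  1.83 -0.08  0.95  2.14]
[(0.73, array([ 0.477, -0.37 ,  0.05 ])), (0.66, array([ 0.427, -0.417,  0.05 ])), (0.31, array([ 0.512, -0.331,  0.05 ]))]
[(0.94, array([ 0.43 , -0.338,  0.05 ])), (0.6, array([ 0.47 , -0.422,  0.05 ]))]
```

View pics/s8.png

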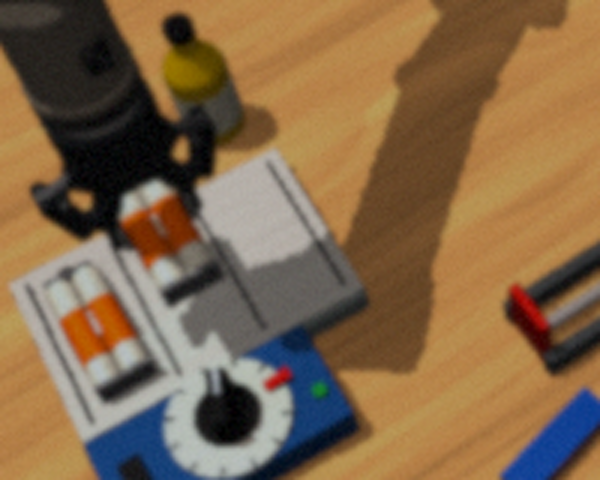

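The first cartridge lies flat in the -y lane (100,330), and the held one (170,235) is over the middle lane. Lowering and releasing.

Request:
{"op": "jog_arm", "data": {
  "rows": [0.3,0,0,-0.08,0,0,0,0.3,0,0,-0.15,0,0,0,0.3,0,0,-0.2,0,0,0,0.3,0,0,-0.218,0,0,0,0.3,0,0,-0.218,0,0,0,0.3,0,0,-0.218,0,0,0,0.7,0,0,-0.218,0,0,0,0.7,0,0,-0.218,0,0,0,0.7,0,0,-0.218,0,0,0,0.7,0,0,-0.12,0,0,0,0.7,0,0,0,0,0,0,0.7,0.1,0.15,0.1,0,0,0]
}}

```text
time_s: 38.5
ee_pos: [0.4929, -0.3056, 0.1612]
orientation: [0.001, 0.04, 0.999, -0.002]
contact_force: [1.6, -0.3, 0.6]
finger_gap: 0.699
gripper_force: 0.0
```

Request:
{"op": "jog_arm", "data": {
  "rows": [0.7,0.1,0.2,0.05,0,0,0,0.7,0.1,0.4,0.1,0,0,0,0.7,0.1,0.5,0.1,0,0,0,0.7,0.1,0.5,0.1,0,0,0]
}}

```text
time_s: 39.0
ee_pos: [0.5354, -0.0951, 0.1993]
orientation: [0.001, 0.032, 1.0, 0.001]
contact_force: [0.3, -0.0, -0.7]
finger_gap: 0.697
gripper_force: 0.0
```

```bash
cat > d.py <<'E'
from c import *
P=look([(.459,-.4215),(.464,-.347)],"t9.png",(300,130,440,260),cam="top",scale=4.5,yaw=-.07)
for n in ("dial_grip","dial_pointer","red_mark"):
    R=[[r for r in models.pinpoint(p,n)] for p in P]
    print(n,[[(round(r["conf"],2),(np.array(r["position"])*[512,384]).round(1)) for r in q] for q in R])
    for z in (.06,.045): print(z,[[ground(p,np.array(r["position"])*[512,384],z)[0].round(4) for r in q] for p,q in zip(P,R)])
E
python3 d.py
```

```text
((array([ 0.4558, -0.427 , -0.079 ]), np.float64(0.272)), 2)
((array([ 0.4612, -0.3449, -0.0586]), np.float64(0.294)), 2)
[[(0.82, array([ 0.459, -0.436])), (0.81, array([ 0.471, -0.358])), (0.76, array([0.505, 0.346])), (0.72, array([0.42, 0.35]))], [(0.95, array([ 0.446, -0.423])), (0.69, array([0.498, 0.352])), (0.66, array([ 0.454, -0.343]))]]
39.2 [ 0.5345 -0.1013  0.1984] [ 0.     0.035  0.999 -0.   ]
dial_grip [[(0.62, array([380.1, 167.8]))], [(0.65, array([136.6, 271.6]))]]
0.06 [[array([ 0.5988, -0.3847,  0.06  ])], [array([ 0.5899, -0.3642,  0.06  ])]]
0.045 [[array([ 0.601 , -0.3899,  0.045 ])], [array([ 0.5821, -0.3636,  0.045 ])]]
dial_pointer [[(0.8, array([370.6, 183. ]))], [(0.63, array([134.2, 261.7]))]]
0.06 [[array([ 0.553 , -0.3563,  0.06  ])], [array([ 0.5642, -0.3565,  0.06  ])]]
0.045 [[array([ 0.5545, -0.361 ,  0.045 ])], [array([ 0.556 , -0.3558,  0.045 ])]]
red_mark [[(0.5, array([360.5, 168.5])), (0.47, array([250.2, 119.8]))], [(0.52, array([151.6, 262.2]))]]
0.06 [[array([ 0.5955, -0.3266,  0.06  ]), array([0.7354, 0.0029, 0.06  ])], [array([ 0.5904, -0.3244,  0.06  ])]]
0.045 [[array([ 0.5976, -0.3309,  0.045 ]), array([0.7395, 0.0032, 0.045 ])], [array([ 0.5827, -0.3231,  0.045 ])]]
```

View pics/t9.png

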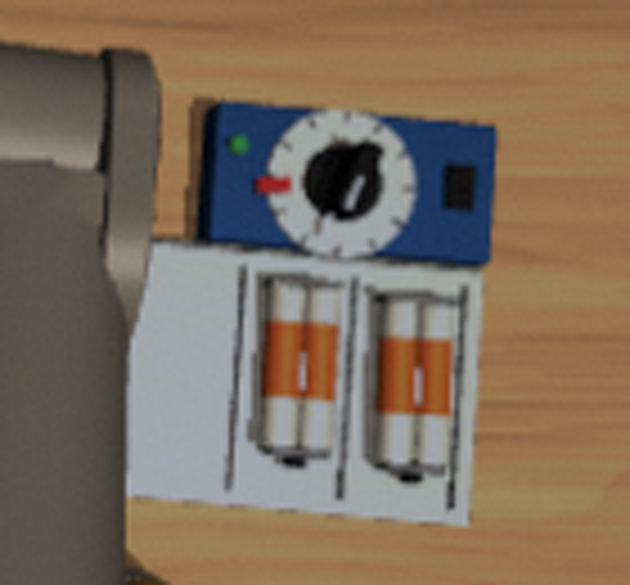

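The plate holds both full cartridges flat, side by side, at (300,365) and (415,380). The dial is centred near (342,183) with the red tab at (272,184). Now locating the dial accurately.

```bash
cat > e.py <<'E'
from h import *
np.set_printoptions(suppress=True)
from scipy.optimize import least_squares
P=[optics.camera("top"),optics.camera("scene")]
def tri(a,b):
    f=lambda X: np.r_[pix(P[0],X)[0]-a,pix(P[1],X)[0]-b]
    r=least_squares(f,[.59,-.37,.05]); return r.x.round(4),r.fun.round(1)
m=lambda *k: np.mean(k,0)
print("grip",tri(m((382.5,167.1),(383.8,167.8),(380.1,167.8)),m((133.9,273.9),(134.4,273),(136.6,271.6))))
print("ptr",tri(m((369.6,181.2),(368.6,181.9),(370.6,183)),m((134.8,261.8),(133.9,263.2),(134.2,261.7))))
print("red",tri(m((361.9,171),(357,171.3),(360.5,168.5)),m((149.9,267.7),(151.6,262.2))))
# white scale disc and red tab by colour
for p,c in zip(P,(((376,170)),((135,274)))):
    hsv=cv2.cvtColor(p["frame"],cv2.COLOR_RGB2HSV); yy,xx=np.mgrid[:384,:512]
    near=(np.hypot(xx-c[0],yy-c[1])<30)
    blue=near&(hsv[...,0]>100)&(hsv[...,0]<125)&(hsv[...,1]>130)
    red=near&((hsv[...,0]<8)|(hsv[...,0]>172))&(hsv[...,1]>130)&(hsv[...,2]>60)
    n,l,st,ce=cv2.connectedComponentsWithStats(red.astype(np.uint8)); 
    print("red px",[(st[i,4],ce[i].round(1),ground(p,ce[i],.043)[0].round(4)) for i in range(1,n) if st[i,4]>3])
    wh=near&(hsv[...,1]<70)&(hsv[...,2]>110)
    n,l,st,ce=cv2.connectedComponentsWithStats(wh.astype(np.uint8)); print("white",[(st[i,4],st[i,:4],ce[i].round(1)) for i in range(1,n) if st[i,4]>8])
    dk=near&(hsv[...,2]<60)
    n,l,st,ce=cv2.connectedComponentsWithStats(dk.astype(np.uint8)); print("dark",[(st[i,4],st[i,:4],ce[i].round(1),ground(p,ce[i],.06)[0].round(4)) for i in range(1,n) if st[i,4]>8])
a=cv2.cvtColor(P[0]["frame"][140:205,340:410],cv2.COLOR_RGB2BGR); b=cv2.cvtColor(P[1]["frame"][245:310,100:170],cv2.COLOR_RGB2BGR)
cv2.imwrite("pics/dial.png",cv2.resize(np.hstack([a,b]),None,fx=5.6,fy=5.6,interpolation=cv2.INTER_CUBIC))
E
python3 e.py
```

```text
grip (array([ 0.6002, -0.374 ,  0.0857]), array([-2.7, -1.5, -2.4, -0. ]))
ptr (array([ 0.5577, -0.3568,  0.0463]), array([-0.3, -0.2, -0.3, -0. ]))
red (array([ 0.5909, -0.3282,  0.0505]), array([ 0.3,  0.2,  0.3, -0. ]))
red px [(np.int32(19), array([359.8, 170.7]), array([ 0.5911, -0.3295,  0.043 ]))]
white [(np.int32(886), array([351, 154,  48,  46], dtype=int32), array([375.4, 178. ])), (np.int32(10), array([377, 170,   4,   6], dtype=int32), array([378.3, 172.6])), (np.int32(33), array([361, 192,   7,   7], dtype=int32), array([364.2, 195.1]))]
dark [(np.int32(213), array([368, 162,  17,  17], dtype=int32), array([375.9, 169.3]), array([ 0.5942, -0.3722,  0.06  ])), (np.int32(67), array([398, 166,   8,  11], dtype=int32), array([401.7, 171.1]), array([ 0.5904, -0.4487,  0.06  ]))]
red px [(np.int32(30), array([152.3, 266. ]), array([ 0.5913, -0.3266,  0.043 ]))]
white [(np.int32(1440), array([106, 245,  52,  55], dtype=int32), array([131.7, 272.2]))]
dark [(np.int32(77), array([124, 247,  17,  11], dtype=int32), array([132.2, 252. ]), array([ 0.5388, -0.3481,  0.06  ])), (np.int32(22), array([106, 261,   6,   7], dtype=int32), array([108.7, 263.6]), array([ 0.5319, -0.4067,  0.06  ])), (np.int32(317), array([126, 265,  20,  23], dtype=int32), array([135.6, 277.7]), array([ 0.6018, -0.3734,  0.06  ])), (np.int32(124), array([135, 287,  28,  17], dtype=int32), array([148.9, 296.9]), array([ 0.6609, -0.3719,  0.06  ]))]
```

View pics/dial.png

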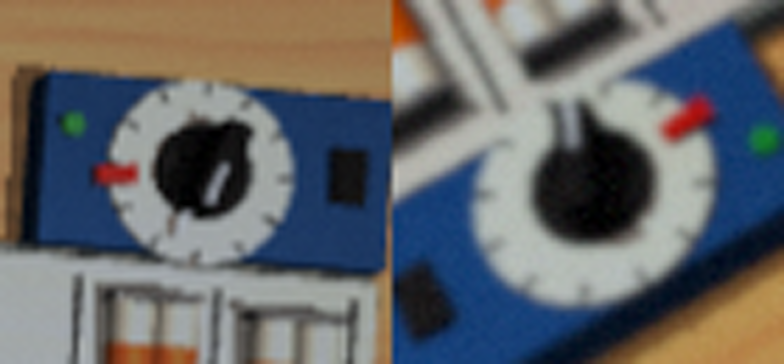

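Both views agree: the white pointer points toward the plate (about 150° in the world) and the red tab is at about 91°. So a turn of roughly 58° clockwise is needed. Computing the axis from the white disc.

```bash
python3 - <<'E'
from h import *
np.set_printoptions(suppress=True)
P=[optics.camera("top"),optics.camera("scene")]
def disc(p,uv):  # refine: circle radius/centre at z=.042 to white-ring outline
    hsv=cv2.cvtColor(p["frame"],cv2.COLOR_RGB2HSV); yy,xx=np.mgrid[:384,:512]
    b=(hsv[...,0]>98)&(hsv[...,0]<128)&(hsv[...,1]>120)
    c=ground(p,uv,.042)[0]; pts=[]
    for a in np.radians(np.arange(0,360,5)):
        for r in np.arange(.035,.065,.0005):
            q=pix(p,c+[r*np.cos(a),r*np.sin(a),0])[0].round().astype(int)
            if b[q[1],q[0]]: pts.append(c[:2]+[r*np.cos(a),r*np.sin(a)]); break
    pts=np.array(pts); A=np.c_[2*pts,np.ones(len(pts))]; s=np.linalg.lstsq(A,(pts**2).sum(1),rcond=None)[0]
    return c.round(4),s[:2].round(4),np.sqrt(s[2]+s[:2]@s[:2]).round(4),len(pts)
print(disc(P[0],(376,171))); print(disc(P[1],(136,279.2)))
o=get_obs(); print(o["time_s"],o["ee_pos"].round(4),o["orientation"].round(3))
E
```

```text
(array([ 0.5915, -0.3784,  0.042 ]), array([ 0.5926, -0.3754]), np.float64(0.0524), 47)
(array([ 0.5967, -0.3739,  0.042 ]), array([ 0.5946, -0.3723]), np.float64(0.0529), 56)
39.7 [ 0.5346 -0.1006  0.1982] [-0.     0.035  0.999  0.   ]
```

Request:
{"op": "jog_arm", "data": {
  "rows": [0.55,0.03,-0.14,0,0,0,-0.06,0.55,0.06,-0.28,0,0,0,-0.12,0.55,0.09,-0.42,0,0,0,-0.18,0.55,0.12,-0.56,0,0,0,-0.24,0.55,0.146,-0.686,0,0,0,-0.267,0.55,0.146,-0.686,-0.08,0,0,-0.267,0.55,0.146,-0.686,-0.18,0,0,-0.267,0.55,0.146,-0.686,-0.2,0,0,-0.267,0.55,0.146,-0.686,-0.2,0,0,-0.267]
}}

```text
time_s: 40.83
ee_pos: [0.5932, -0.3746, 0.1185]
orientation: [-0.0, 0.242, 0.97, 0.0]
contact_force: [0.2, -0.5, -0.1]
finger_gap: 0.55
gripper_force: 0.0
```

```bash
python3 - <<'E'
from h import *
P=[optics.camera("top"),optics.camera("scene")]
o=get_obs(); print(o["time_s"],o["ee_pos"].round(4),o["orientation"].round(3),o["joint_positions"].round(2))
a=cv2.cvtColor(P[0]["frame"][130:210,330:420],cv2.COLOR_RGB2BGR); b=cv2.cvtColor(P[1]["frame"][235:315,90:180],cv2.COLOR_RGB2BGR)
cv2.imwrite("pics/dial2.png",cv2.resize(np.hstack([a,b]),None,fx=4.4,fy=4.4,interpolation=cv2.INTER_CUBIC))
E
```

```text
40.925 [ 0.5942 -0.3753  0.1203] [ 0.002  0.242  0.97  -0.   ] [ 0.35  0.59  0.22  1.52 -0.14  1.05  1.69]
```

View pics/dial2.png

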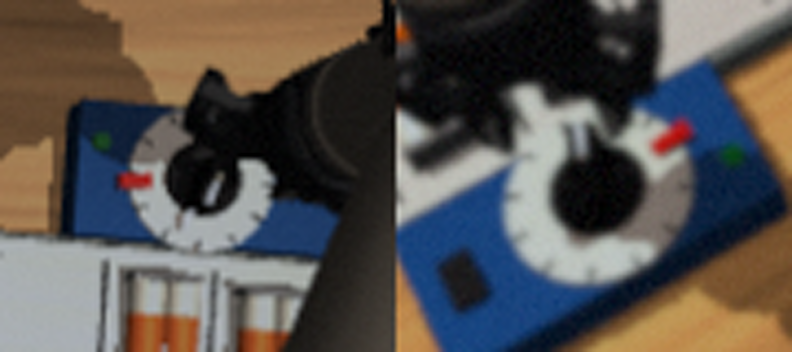

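The fingers stand on either side of the black bar in both views. Descending and gripping lightly.

Request:
{"op": "jog_arm", "data": {
  "rows": [0.55,0,0,-0.06,0,0,0,0.55,0,0,-0.11,0,0,0,0.55,0,0,-0.15,0,0,0,0.55,0,0,-0.155,0,0,0,0.05,0,0,-0.155,0,0,0,0.05,0,0,-0.155,0,0,0,0.05,0,0,-0.155,0,0,0,0.05,0,0,-0.155,0,0,0,0.05,0,0,-0.155,0,0,0],
  "newtons": 30
}}

```text
time_s: 42.05
ee_pos: [0.594, -0.3746, 0.0572]
orientation: [0.001, 0.242, 0.97, 0.0]
contact_force: [0.7, 1.1, 4.7]
finger_gap: 0.178
gripper_force: 33.6
```

Request:
{"op": "jog_arm", "data": {
  "rows": [0.05,0,0,0.003,0,0,-0.06,0.05,0,0,0.003,0,0,-0.14,0.05,0,0,0.003,0,0,-0.22,0.05,0,0,0.003,0,0,-0.3,0.05,0,0,0.003,0,0,-0.38,0.05,0,0,0.003,0,0,-0.46,0.05,0,0,0.003,0,0,-0.54,0.05,0,0,0.003,0,0,-0.61,0.05,0,0,0.003,0,0,-0.655,0.05,0,0,0.003,0,0,-0.655,0.05,0,0,0.003,0,0,-0.655]
}}

```text
time_s: 43.42
ee_pos: [0.5943, -0.3743, 0.0573]
orientation: [0.001, 0.688, 0.726, 0.001]
contact_force: [4.0, 0.5, -3.1]
finger_gap: 0.182
gripper_force: 32.7
```

Release, rise, and move aside to look.

Request:
{"op": "jog_arm", "data": {
  "rows": [0.5,0,0,0,0,0,0,0.5,0,0,0,0,0,0,0.5,0,0,0,0,0,0,0.5,0,0,0.1,0,0,0,0.5,0,0,0.25,0,0,0,0.5,0,0.2,0.35,0,0,0,0.5,0,0.35,0.35,0,0,0,0.5,0,0.5,0.35,0,0,0,0.5,0,0.65,0.35,0,0,0,0.5,0,0.8,0.35,0,0,0,0.5,0,0.8,0.35,0,0,0]
}}

```text
time_s: 44.8
ee_pos: [0.5929, -0.0485, 0.1972]
orientation: [-0.001, 0.685, 0.728, 0.001]
contact_force: [0.0, -0.8, 0.3]
finger_gap: 0.501
gripper_force: 0.0
```

```bash
python3 - <<'E'
from h import *
np.set_printoptions(suppress=True)
ax=np.array([.593,-.375])
ang=lambda g: np.degrees(np.arctan2(g[1]-ax[1],g[0]-ax[0])).round(1)
for k in range(2):
  P=[optics.camera("top"),optics.camera("scene")]
  for p in P:
    for n,z in (("dial_pointer",.046),("red_mark",.046)):
        print(n,[(c,g[:2],ang(g)) for c,_,g in pt(p,n,z,2)])
for p,c in zip(P,((376,170),(135,274))):
    hsv=cv2.cvtColor(p["frame"],cv2.COLOR_RGB2HSV); yy,xx=np.mgrid[:384,:512]
    near=(np.hypot(xx-c[0],yy-c[1])<28)
    red=near&((hsv[...,0]<8)|(hsv[...,0]>172))&(hsv[...,1]>130)&(hsv[...,2]>60)
    v,u=np.nonzero(red); g=ground(p,[u.mean(),v.mean()],.043)[0]; print("red",g,ang(g))
r,t=carts(P,[(.459,-.4215),(.464,-.347),(.505,.348),(.42,.35)]); print(t)
a=cv2.cvtColor(P[0]["frame"][140:205,340:410],cv2.COLOR_RGB2BGR); b=cv2.cvtColor(P[1]["frame"][245:310,100:170],cv2.COLOR_RGB2BGR)
cv2.imwrite("pics/dial3.png",cv2.resize(np.hstack([a,b]),None,fx=5.6,fy=5.6,interpolation=cv2.INTER_CUBIC))
o=get_obs(); print(o["time_s"],o["ee_pos"].round(4),o["orientation"].round(3),o["finger_gap"])
E
```

```text
dial_pointer [(0.73, array([ 0.5967, -0.336 ]), np.float64(84.6))]
red_mark [(0.6, array([ 0.5891, -0.3347]), np.float64(95.5))]
dial_pointer [(0.7, array([ 0.5819, -0.3305]), np.float64(104.0)), (0.5, array([0.3962, 0.1581]), np.float64(110.3))]
red_mark [(0.73, array([0.4494, 0.3002]), np.float64(102.0)), (0.4, array([ 0.5892, -0.3349]), np.float64(95.4))]
dial_pointer [(0.6, array([ 0.5959, -0.3287]), np.float64(86.4)), (0.39, array([ 0.3063, -0.2301]), np.float64(153.2))]
red_mark [(0.54, array([ 0.4508, -0.3338]), np.float64(163.8)), (0.37, array([ 0.5895, -0.3264]), np.float64(94.1))]
dial_pointer [(0.58, array([ 0.3415, -0.2524]), np.float64(154.0))]
red_mark [(0.65, array([0.5151, 0.3123]), np.float64(96.5))]
red [ 0.59107386 -0.32946577  0.043     ] 92.4
red [ 0.59137259 -0.32530922  0.043     ] 91.9
[[(0.9, array([0.421, 0.348])), (0.79, array([ 0.472, -0.359])), (0.67, array([0.504, 0.345])), (0.65, array([ 0.46 , -0.436]))], [(0.91, array([0.416, 0.354])), (0.88, array([ 0.443, -0.422])), (0.87, array([ 0.455, -0.343])), (0.74, array([0.5  , 0.351]))]]
45.5 [ 0.593  -0.0549  0.1974] [0.    0.688 0.725 0.   ] 0.5009822243049362
```

View pics/dial3.png

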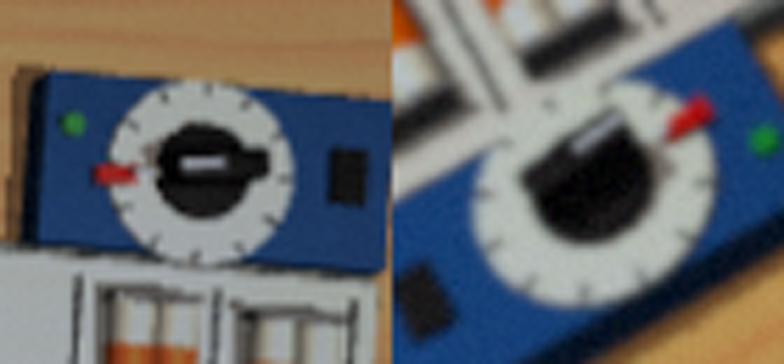

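```bash
python3 - <<'E'
from h import *
np.set_printoptions(suppress=True)
P=[optics.camera("top"),optics.camera("scene")]
for p,(x0,y0,x1,y1) in zip(P,((370.5,166,383,172),(130.5,263,142.5,273.5))):
    g=cv2.cvtColor(p["frame"],cv2.COLOR_RGB2GRAY); S=6
    G=cv2.resize(g,None,fx=S,fy=S,interpolation=cv2.INTER_CUBIC); m=np.zeros_like(G); m[int(y0*S):int(y1*S),int(x0*S):int(x1*S)]=1
    for th in (95,110,125):
        n,l,st,ce=cv2.connectedComponentsWithStats(((G>th)&(m>0)).astype(np.uint8))
        for i in range(1,n):
            if st[i,4]<120: continue
            v,u=np.nonzero(l==i); w=ground(p,np.c_[(u+.5)/S-.5,(v+.5)/S-.5],.08)[:,:2]
            c=w.mean(0); ev,ve=np.linalg.eigh(np.cov((w-c).T)); d=ve[:,1]*np.sign(ve[1,1])
            print(th,st[i],c.round(4),"len",np.sqrt(ev*12).round(4),"ang",np.degrees(np.arctan2(d[1],d[0])).round(1))
E
```

```text
95 [2236 1009   43   12  431] [ 0.5932 -0.3649] len [0.005  0.0201] ang 93.1
110 [2237 1010   41   10  313] [ 0.5933 -0.3647] len [0.0039 0.0193] ang 92.9
125 [2239 1011   37    8  203] [ 0.5933 -0.3644] len [0.0028 0.0176] ang 92.6
95 [ 783 1578   72   54 2773] [ 0.5861 -0.3603] len [0.0182 0.0257] ang 63.3
110 [ 783 1578   72   52 2336] [ 0.5853 -0.3599] len [0.0174 0.0266] ang 60.0
125 [ 783 1578   72   48 1794] [ 0.5838 -0.3596] len [0.0153 0.0281] ang 59.3
```

Pointer at about 93° and red tab at about 92–93.5°, so they agree. Both full cartridges are on the plate and both spent ones in the crate. Handing in.

```bash
python3 -c "
from h import *
print(workorder.sign_off())"
```

```text
the job is handed in; nothing more can be done
None
```

I ejected cart_c to the end stop (about 16 N on the paddle), laid the two full cartridges (cart_c and one other) side by side on the warmer's plate, put the two spent ones in the crate, then turned the dial pointer to within about 1° of the red tab by camera. One viewed picture came out at 1024 x 768, over the 800 x 600 limit; the job is handed in, with no verdict shown.

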